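Turn a slide carrier over with a spatula

ROBOT

A 7-joint arm with a two-finger parallel gripper is mounted at the origin on a cart in front of the work surface, level with it; the furniture and walls round the work are solid. World frame = base frame: x ahead of the robot, y to its left, z up, the work surface at z = 0. Lengths are in m, angles in rad, forces in N, time in s.
With the tool pointing down it reaches from about 0.35 to 0.9 m from the base axis. Payload 19.9 kg.
Tool frame: the origin (TCP) lies between the finger pads; the fingertips stand 19 mm ahead of it and the grasp point (between the pads) is the TCP; z points along the fingers, y is the line along which they close (so a half turn about z gives the same grasp; the last joint's range is limited). The gripper opens to 94 mm and grips with 3 to 60 N. Pads are 16 mm wide; open, the fingers measure 119 mm over their backs; the gripper's body (75 mm by 177 mm) begins 78 mm behind the grasp point.
Start: joints at [-1.385, 0.417, -0.01, 1.614, 0.005, 1.111, -0.053], TCP at [0.141, 0.609, 0.224] pointing down, gripper open.
Joint ranges: [-2.81, 2.81], [-0.39, 2.02], [-1.27, 1.25], [0.06, 2.57], [-1.19, 4.33], [0.19, 2], [-2.82, 2.82]. Speed limits (rad/s): [1.89, 1.89, 2.39, 2.39, 3.01, 3.01, 3.01].

INTERFACE

Orientations are given as a 3x3 rotation matrix whose columns are the frame's x, y, z axes.
In Python, from rig import robot gives the robot as it stands. Calls block until the motion is done:
- robot.move_ptp(position, orientation): joint-space move of the TCP to a pose.
- robot.move_linear(position, velocity=0.15, frame=None, threshold=None): straight line of the TCP; frame=None keeps the orientation; velocity is the mean speed in m/s. With threshold (N) it stops when the force on the tool has changed by that much, and returns True; else False.
- robot.goto_joints(angles): joint-space move.
- robot.gripper_to(opening): finger opening in m; the grip force is fixed at half the most; returns when the fingers have stopped.
- robot.pause(seconds).
- robot.ik(position, orientation): joint angles nearest the present ones, or None.
- robot.get_state(): the state.
- robot.grab_frame(name): name is "scene" or "top" or "wrist"; returns the picture (420x560x3 uint8, red, green, blue); there is no depth.
- robot.camera_info(name): a dict with "fx", "fy", "cx", "cy" (pixels), "dist" ([k1, k2, p1, p2, k3] as OpenCV has them; the pictures are not rectified), "rvec" (rotation vector, rad) and "tvec" (3), from world to camera coordinates, as OpenCV has them. Camera axes: x right, y down, z forward; pixel columns grow to the right and rows downward; lengths in m; the calibration is good to about 2 mm. A picture is of the moment at which its call begins: read the wrist's pose just before it. camera_info takes no time and is no camera call; for the wrist camera it gives the pose at the moment of the call.
A pose or a line that the arm cannot do raises robot.PlanningError and nothing moves.
- robot.sign_off(): hands the job in; it is judged then, once.
The state is a dict: "time": time; "qpos": joint angles; "joint_vel": joint speeds; "effort": joint torques, N m; "ee_pos": TCP position; "tool_rot": TCP orientation; "force": force on the tool from outside, world axes, zero at the start; "moment": the same for the moment, N m; "opening": finger opening in m; "grasp_force": force on a finger pad.
Only numpy, scipy, OpenCV 4.12 (cv2) and the standard library are available. Lean on these libraries where they do the work, as an engineer would, in place of code of your own. Each camera call takes 0.05 s, during which the arm holds its last target. There are 200 camera calls.

TASK

Pick up the steel spatula by its black grip, slide its blade under the edge of the grey slide carrier that juts out over the front of the stand, and tip the carrier up and over so that it lies flat on the stand's raised blue step with its orange face up. Then lay the spatula down on the table and let go. Do not touch the carrier with the gripper, and leave the red screwdriver where it lies.

Things in the scene. Friction and masses are not known exactly. Their poses are not given: they have to be found in the camera images.
- spatula: Thin steel spatula with a black grip, 173 mm long, lying flat on the table, 22 g. Origin at the centre of its underside, z up, long axis y. The grip (8 mm wide and high) runs from y = +36 to +86 mm; the flat blade (8 mm wide, 3 mm thick, level with the grip's underside) ends in the tip at y = -86 mm. It and the screwdriver may change places.
- carrier: Flat loose plate 70 (its x) x 60 (y) x 8 mm (z), about 60 g. At the start the grey face with two glass slides is up (z up), the orange one below. Origin: centre of the orange face. It lies on the stand's front plate, +x edge 1 to 6 mm from the step, -x edge jutting out 21 to 26 mm past the plate's front; below that edge all is free from the table up to the carrier at 45 mm.
- stand: Fixed stand, 76 mm wide. Origin on the table below the step; x points level from front plate to blue step, z up. Aluminium front plate: x -50 to 0 mm, top 45 mm up, underside 37. Blue step: x 0 to 95 mm, top 53 mm up; its front is a wall 8 mm high, against which the carrier's +x edge pivots as the other edge rises. Lip 6 mm high at x 90 to 95. Front posts at x -38, y +-29 mm.
- screwdriver: Red-handled screwdriver, 150 mm long and 24 mm thick, lying on the table near the spatula, its long axis y. Not the tool for this job: it stays where it is. Origin at the centre of its underside.
Mind the look-alikes: they are no part of the job. Several things have the shape of the carrier; the one meant has the colours described above.

How it is judged:
On the way:
1. the spatula, under the carrier's edge, has tilted the carrier up by more than 20 degrees (angle between carrier's own z axis and vertical between 0.35 and 1.5 rad and contact force between spatula and carrier above 0.02 N), for 0.1 s.
At the end, for the whole second after the job is handed in: The carrier rests flat (within 10 degrees) on the blue step with its orange face up, its centre over the step: 2 to 70 mm behind the step's front face and within 35 mm of its middle line. The spatula lies at rest on the table, released (angle between carrier's own z axis and vertical above 2.96 rad and z of carrier in the frame of stand between 0.057 and 0.065 m and x of carrier in the frame of stand between 0.002 and 0.07 m and y of carrier in the frame of stand between -0.035 and 0.035 m and linear speed of each of carrier, spatula below 0.02 m/s and height (world z) of spatula between -0.01 and 0.015 m); the robot touches nothing.
It fails at once if the gripper or arm touches the carrier (contact force between any of the fingers, the arm and carrier above 0.3 N).
It fails at once if the carrier falls off the stand (height (world z) of carrier below 0.025 m).
It fails at once if the screwdriver is moved from its place by more than 30 mm (distance of screwdriver from where it was at the start of the episode above 0.03 m).
It also fails if it takes over 48 s, if anything falls off the work surface, if the arm or the gripper's body presses on something with over 40 N, if the wrist force passes 120 N, or if a joint passes its speed limit or range.

## Working session

There is one attempt and no reset: what is moved stays moved. The work goes in short steps, each a Python script; the robot and the scene stay as the last script left them, time stands still between calls to the robot, and variables do not carry over. Pictures are saved under pics/ and viewed, at most 10 in all, crops included, and the job is handed in when it is done.

```bash
mkdir -p pics; ls; python3 - <<'E'
from rig import robot
import cv2,numpy as np
for n in ["scene","top"]:
    cv2.imwrite(f"pics/{n}0.png",cv2.cvtColor(robot.grab_frame(n),cv2.COLOR_RGB2BGR))
    c=robot.camera_info(n); R=cv2.Rodrigues(np.array(c["rvec"]))[0]; print(n,c["fx"],(-R.T@np.array(c["tvec"]).ravel()).round(3),R[2].round(2))
print(robot.get_state())
E
```

```text
pics
scene 455.7004079449012 [ 0.139 -0.846  0.588] [ 0.4   0.66 -0.64]
top 409.7331842288623 [ 0.324 -0.288  0.901] [ 0.16  0.02 -0.99]
{'time': 0.1, 'qpos': array([-1.38450211,  0.41790911, -0.01031382,  1.61409941,  0.00467448,
        1.11067628, -0.05299813]), 'joint_vel': array([ 0.00051721, -0.00161678, -0.00156248, -0.00207159,  0.00072476,
       -0.00055851, -0.00138372]), 'effort': array([ 2.56277890e-03, -8.52581406e+01,  6.40920773e-01, -4.26697469e+01,
       -4.88226197e-02,  1.63764384e-02,  6.28692260e-05]), 'ee_pos': array([0.14106942, 0.60855646, 0.22389712]), 'tool_rot': array([[-9.74168786e-01,  2.25821040e-01, -1.85442289e-04],
       [ 2.25821109e-01,  9.74168220e-01, -1.05184201e-03],
       [-5.68760716e-05, -1.06654844e-03, -9.99999430e-01]]), 'force': array([-0.37165607,  0.30519986, -0.11892226]), 'moment': array([-0.04727587, -0.01167135,  0.04059671]), 'grasp_force': 0.0, 'opening': 0.09384612991306969}
```

View pics/top0.png

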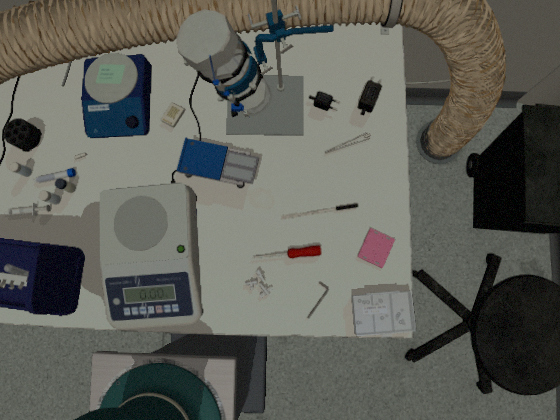

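View pics/scene0.png

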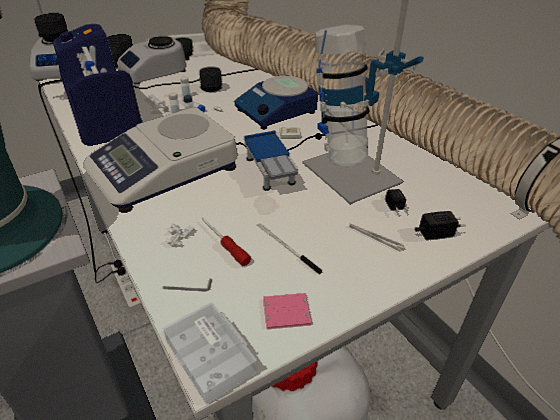

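The top view shows the stand at about (218,160) with the blue step to the left and the carrier to the right. The spatula runs from tip (283,217) to grip (357,206), and the screwdriver is at (287,253). I'll enlarge this area.

```bash
python3 - <<'E'
import cv2
t=cv2.imread("pics/top0.png")
cv2.imwrite("pics/c1.png",cv2.resize(t[125:275,165:365],None,fx=4,fy=4,interpolation=cv2.INTER_CUBIC))
s=cv2.imread("pics/scene0.png")
cv2.imwrite("pics/c2.png",cv2.resize(s[120:280,195:335],None,fx=3.7,fy=3.7,interpolation=cv2.INTER_CUBIC))
E
```

```text
(no output)
```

View pics/c1.png

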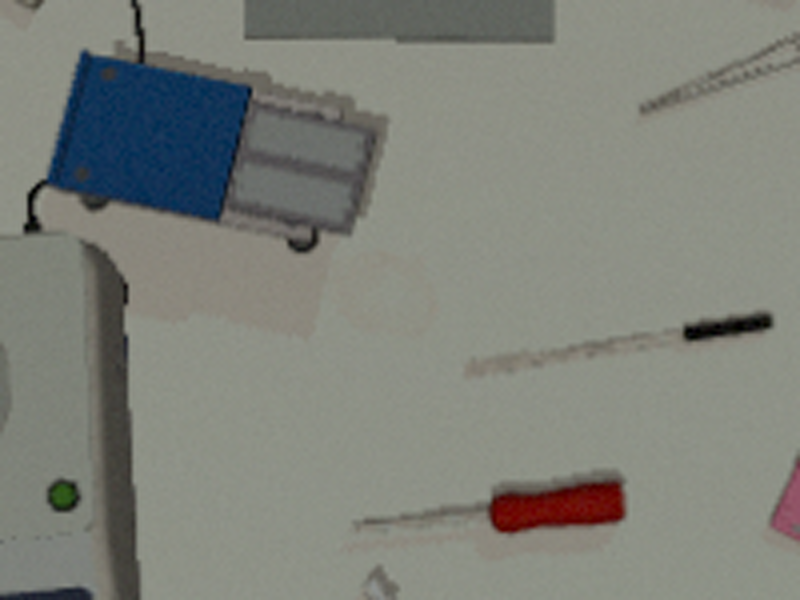

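View pics/c2.png

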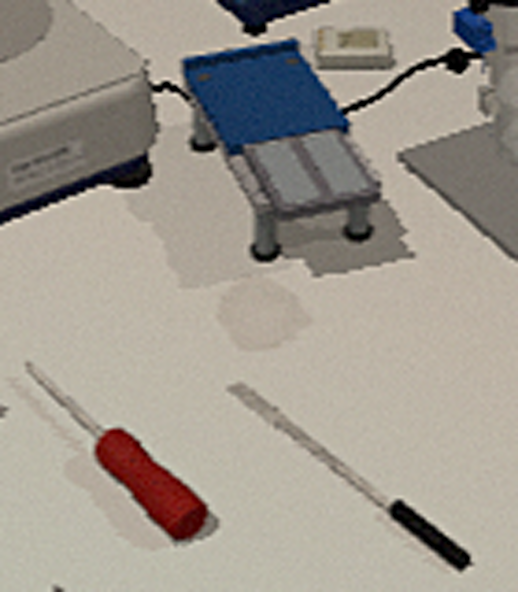

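Crop readings (c1 scale 4, offset 165,125):
- **Spatula:** tip (466,369), grip from (686,332) to (772,320).
- **Step front edge:** (252,88) to (222,221).
- **Step rear corners:** (82,52) and (50,185).
- **Carrier front corners:** (386,118) and (350,234).

The second crop confirms the grey carrier with two slides jutting out past the front.

```bash
cat > h.py <<'E'
from rig import robot
import cv2, numpy as np
def px2w(name,uv,z):
    c=robot.camera_info(name); K=np.array([[c["fx"],0,c["cx"]],[0,c["fy"],c["cy"]],[0,0,1.]])
    R=cv2.Rodrigues(np.array(c["rvec"]))[0]; o=-R.T@np.array(c["tvec"]).ravel()
    n=cv2.undistortPoints(np.array([[uv]],float),K,np.array(c["dist"]))[0,0]
    d=R.T@np.array([*n,1]); return o+d*(z-o[2])/d[2]
def save(name,f,box=None,k=1):
    im=cv2.cvtColor(robot.grab_frame(name),cv2.COLOR_RGB2BGR)
    if box: im=im[box[1]:box[3],box[0]:box[2]]
    cv2.imwrite(f,cv2.resize(im,None,fx=k,fy=k,interpolation=cv2.INTER_CUBIC))
def down(a):  # tool z down, tool y (closing) at world heading a
    y=np.array([np.cos(a),np.sin(a),0]); z=np.array([0,0,-1.]); return np.column_stack([np.cross(y,z),y,z])
E
python3 - <<'E'
from h import *
P={}
for k,u,z in [("tip",(466,369),.003),("g0",(686,332),.006),("g1",(772,320),.006),("fa",(252,88),.053),("fb",(222,221),.053),("ra",(82,52),.059),("rb",(50,185),.059),("ca",(386,118),.053),("cb",(350,234),.053)]:
    P[k]=px2w("top",(u[0]/4+165,u[1]/4+125),z); print(k,P[k].round(4))
for k,u,z in [("tip",(230,384),.003),("g1",(465,563),.006),("fa",(345,130),.053),("fb",(232,150),.053),("ca",(380,190),.053),("cb",(275,212),.053)]:
    print("scene",k,px2w("scene",(u[0]/3.7+195,u[1]/3.7+120),z).round(4))
d=lambda a,b:np.linalg.norm(P[a]-P[b])
print("len",d("tip","g1"),"grip",d("g0","g1"),"width",d("fa","fb"),d("ra","rb"),"depth",d("fa","ra"),d("fb","rb"),"carr w",d("ca","cb"))
h=lambda v:np.degrees(np.arctan2(v[1],v[0]))
print(h(P["g1"]-P["tip"]),h(P["fa"]-P["fb"])+90,h(P["ra"]-P["fa"]),h(P["rb"]-P["fb"]),h(P["ca"]-P["cb"])+90)
E
```

```text
tip [ 0.4571 -0.254   0.003 ]
g0 [ 0.4794 -0.3754  0.006 ]
g1 [ 0.4869 -0.4232  0.006 ]
fa [ 0.6016 -0.1364  0.053 ]
fb [ 0.5274 -0.1237  0.053 ]
ra [ 0.6194 -0.0432  0.059 ]
rb [ 0.5446 -0.0308  0.059 ]
ca [ 0.5855 -0.2098  0.053 ]
cb [ 0.5212 -0.1926  0.053 ]
scene tip [ 0.4525 -0.2557  0.003 ]
scene g1 [ 0.4836 -0.4251  0.006 ]
scene fa [ 0.593  -0.1435  0.053 ]
scene fb [ 0.5258 -0.1285  0.053 ]
scene ca [ 0.5771 -0.2055  0.053 ]
scene cb [ 0.5162 -0.1941  0.053 ]
len 0.17179021552184737 grip 0.048315471275593866 width 0.07533049826003636 0.07582655464667705 depth 0.09504457107378005 0.09469694915329045 carr w 0.06657377380474655
-80.00850921813347 80.30448666279052 79.17741593865492 79.47358388423284 75.04946099036191
```

```bash
cat >> h.py <<'E'
O=np.array([.5647,-.1304]); TH=np.radians(79.7)
ex=np.array([np.cos(TH),np.sin(TH)]); ey=np.array([-ex[1],ex[0]])
def st(x,y,z): return np.array([*(O+x*ex+y*ey),z])
G=np.array([.4827,-.3993])
E
python3 - <<'E'
from h import *
for a in (10,-170):
    Rg,Ro=down(np.radians(a)),down(np.radians(a-110.3))
    for p,R in [([*G,.15],Rg),([*G,.021],Rg),(st(-.11,.114,.053),Ro),(st(-.062,.114,.053),Ro),(st(.02,.114,.13),Ro)]:
        q=robot.ik(p,R); print(a,None if q is None else np.round(q,2))
E
```

```text
10 [ 0.02  0.67  0.9   1.7  -0.58  1.07  1.28]
10 [-0.05  1.    1.06  1.76 -1.02  1.04  1.58]
10 [-0.31  0.61  0.9   2.11 -0.7   0.76 -0.71]
10 [-0.33  0.53  0.78  2.13 -0.59  0.7  -0.91]
10 [-0.69  0.41  0.99  2.11 -0.46  0.85 -1.17]
-170 [-0.07  0.77  1.08  1.7  -0.74  1.14 -1.74]
-170 [-0.06  1.01  1.08  1.76 -1.03  1.05 -1.56]
-170 [-0.24  0.56  0.8   2.11 -0.62  0.72  2.35]
-170 [-0.23  0.49  0.65  2.13 -0.48  0.67  2.13]
-170 [-0.57  0.35  0.83  2.11 -0.35  0.82  1.86]
```

```bash
python3 - <<'E'
from h import *
R=down(np.radians(10))
robot.move_linear([.141,.609,.36],velocity=.3)
robot.move_ptp([.45,-.1,.36],R)
robot.move_ptp([*G,.16],R)
robot.gripper_to(.045)
s=robot.get_state();print(s["time"],s["ee_pos"],s["opening"])
save("wrist","pics/w1.png",None,1.4)
for u in []: pass
E
```

```text
5.8917 [ 0.48268115 -0.39934734  0.16000077] 0.04485556813789415
```

View pics/w1.png

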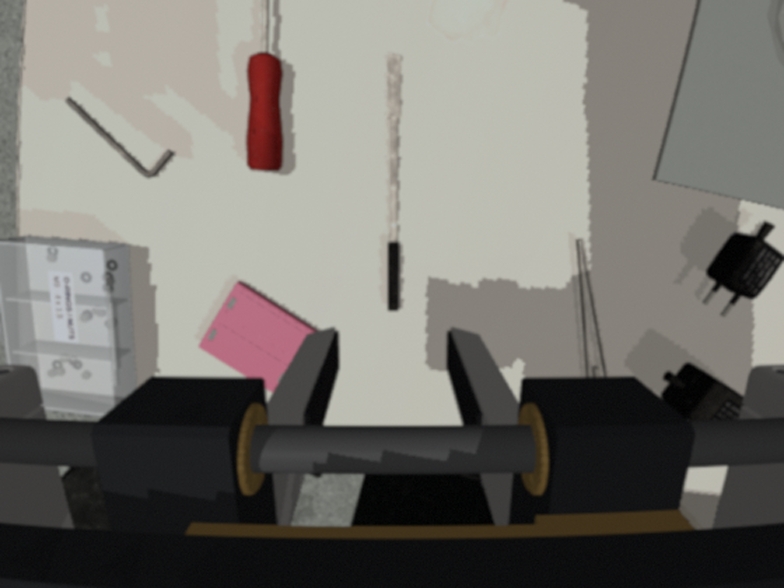

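The spatula is centred between the fingers. Its tip is at (394,55) and the grip runs from y=242 to 310 in the 1.4x picture. I'll compute that and grasp.

```bash
python3 - <<'E'
from h import *
for u,z in [((394,55),.003),((393,242),.007),((393,310),.006)]: print(px2w("wrist",(u[0]/1.4,u[1]/1.4),z).round(4))
g=(px2w("wrist",(393/1.4,242/1.4),.007)+px2w("wrist",(393/1.4,310/1.4),.006))/2
print(g)
if np.linalg.norm(g[:2]-G)<.008:
    p=(g[:2]+G)/2
    robot.move_linear([*p,.05]); print(robot.move_linear([*p,.0205],velocity=.05,threshold=6))
    robot.gripper_to(0.0); s=robot.get_state(); print(s["ee_pos"],s["opening"],s["grasp_force"],s["force"])
    robot.move_linear([*p,.12]); s=robot.get_state(); print(s["time"],s["opening"],s["grasp_force"])
    save("scene","pics/s1.png",(180,120,380,270),4)
E
```

```text
[ 0.4575 -0.2518  0.003 ]
[ 0.4781 -0.3716  0.007 ]
[ 0.4867 -0.42    0.006 ]
[ 0.48242396 -0.39582173  0.0065    ]
True
[ 0.48236462 -0.39727292  0.01935846] 0.008291073759295532 30.574047961563338 [0.67133674 0.92374053 6.83953973]
8.9417 0.008510901642953579 29.99930463731289
```

View pics/s1.png

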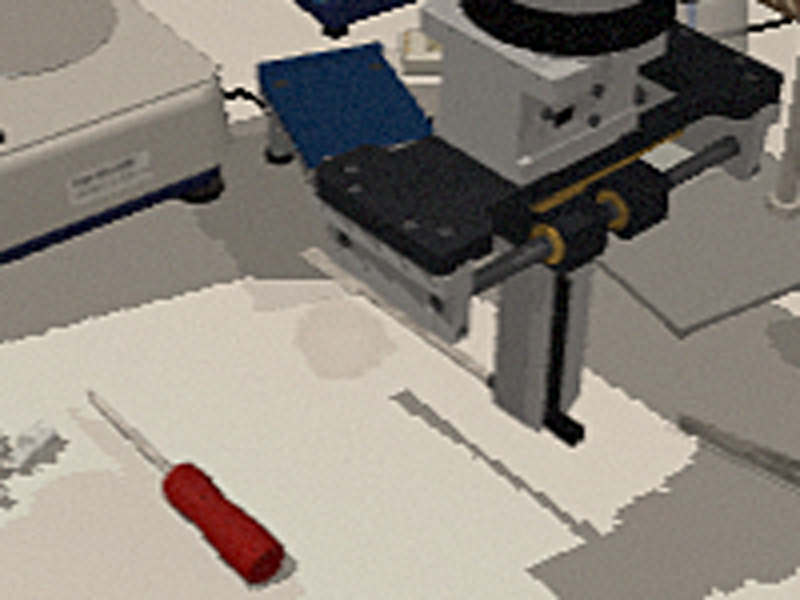

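```bash
cat >> h.py <<'E'
RO=down(np.radians(10-110.3)); YG=.1135; DZ=.0194
E
python3 - <<'E'
from h import *
c=robot.camera_info("scene");K=np.array([[c["fx"],0,c["cx"]],[0,c["fy"],c["cy"]],[0,0,1.]])
for z in (.095,.1016,.108): print(z,cv2.projectPoints(np.array([[.4572,-.2525,z]]),np.array(c["rvec"]),np.array(c["tvec"]),K,np.array(c["dist"]))[0].ravel(),"seen",308/4+180,255/4+120)
p=robot.get_state()["ee_pos"]
robot.move_linear([p[0],p[1],.17])
robot.move_ptp([p[0],p[1]+.02,.17],RO)
robot.move_linear(st(-.112,YG,.17),frame=RO)
robot.move_linear(st(-.112,YG,.032+DZ))
s=robot.get_state();print(s["time"],s["ee_pos"],s["opening"],s["grasp_force"])
a=cv2.cvtColor(robot.grab_frame("scene"),cv2.COLOR_RGB2BGR)[120:240,215:345]; b=cv2.cvtColor(robot.grab_frame("top"),cv2.COLOR_RGB2BGR)[125:245,170:300]
cv2.imwrite("pics/b1.png",cv2.resize(np.hstack([a,b]),None,fx=3.05,fy=3.05,interpolation=cv2.INTER_CUBIC))
E
```

```text
0.095 [257.42954241 184.02873617] seen 257.0 183.75
0.1016 [257.34972411 181.09479229] seen 257.0 183.75
0.108 [257.27158232 178.22138657] seen 257.0 183.75
13.2 [ 0.43323348 -0.22069011  0.05195899] 0.008240568226845265 29.9994146078825
```

View pics/b1.png

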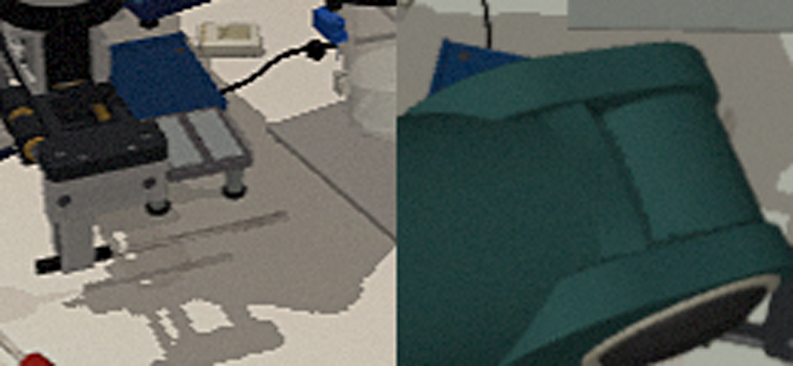

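The spatula is held level in front of the stand. Its tip is at about (287,214), and the carrier's front edge lies at (170,178)–(250,165) in this crop. Next I'll check the droop and then go under.

```bash
python3 - <<'E'
from h import *
c=robot.camera_info("scene");K=np.array([[c["fx"],0,c["cx"]],[0,c["fy"],c["cy"]],[0,0,1.]])
def pr(p): return (cv2.projectPoints(np.array([p]),np.array(c["rvec"]),np.array(c["tvec"]),K,np.array(c["dist"]))[0].ravel()-[215,120])*3.05
for z in (.029,.034,): print("tip",z,pr(st(-.112,-.033,z)))
print("carrier edge top",pr(st(-.072,.03,.053)),pr(st(-.072,-.03,.053)))
print("step front",pr(st(0,.038,.053)),pr(st(0,-.038,.053)),"plate foot",pr(st(-.038,-.029,0)),pr(st(-.038,.029,0)))
E
```

```text
tip 0.029 [284.6002798  216.50220847]
tip 0.034 [284.96732904 210.49296503]
carrier edge top [175.08107416 173.38846898] [258.4051895  155.55763616]
step front [128.73834676 119.72965974] [229.49202426  99.50845461] plate foot [235.94566597 191.52054742] [159.82646499 208.32317273]
```

```bash
cat >> h.py <<'E'
def blade(deg,s=.059):
    t=np.radians(deg); S,C=np.sin(t),np.cos(t); h=.004*abs(S)+.0015*abs(C)
    x=-max(.003,.008*S)-s*C-h*S; z=.045+s*S-h*C
    return st(x,YG,z-.0015+DZ)
E
python3 - <<'E'
from h import *
p=blade(0); f0=robot.get_state()["force"]
for d in np.arange(5,121,5): assert robot.ik(blade(d),RO) is not None
print(robot.move_linear([p[0],p[1],.032+DZ],velocity=.06,threshold=8))
robot.move_linear(p,velocity=.03)
for d in range(7,50,7): robot.move_linear(blade(d),velocity=.03)
s=robot.get_state();print(s["time"],s["opening"],s["ee_pos"]-blade(d),s["force"]-f0)
save("scene","pics/l1.png",(215,100,345,240),4)
E
```

```text
False
17.3583 0.008134752406788674 [0.00010895 0.00017762 0.00010031] [ 0.55643869 -1.61326825 -0.06522428]
```

View pics/l1.png

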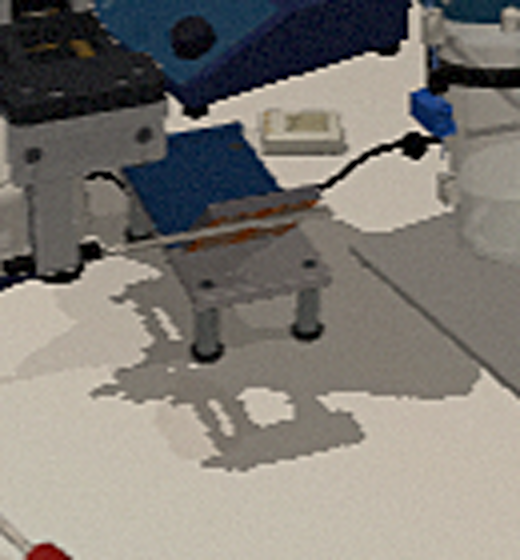

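The carrier is tilted about 40° on the blade, with its orange underside visible at (250,225). I'll keep going over.

```bash
python3 - <<'E'
from h import *
for d in list(range(56,92,7))+[96,101,106,111,116,121]: robot.move_linear(blade(d),velocity=.035)
robot.pause(.4)
s=robot.get_state();print(s["time"],s["opening"],s["ee_pos"],s["force"])
p=s["ee_pos"]; robot.move_linear([p[0],p[1],.19]); robot.move_linear(st(-.16,YG,.19))
print(robot.get_state()["time"])
a=cv2.cvtColor(robot.grab_frame("scene"),cv2.COLOR_RGB2BGR)[110:250,205:345]; b=cv2.cvtColor(robot.grab_frame("top"),cv2.COLOR_RGB2BGR)[115:255,160:300]
cv2.imwrite("pics/e1.png",cv2.resize(np.hstack([a,b]),None,fx=2.8,fy=2.8,interpolation=cv2.INTER_CUBIC))
E
```

```text
21.7083 0.008103150291086218 [ 0.45660499 -0.09054278  0.11566266] [0.25205896 0.44734161 0.24664601]
23.7
```

View pics/e1.png

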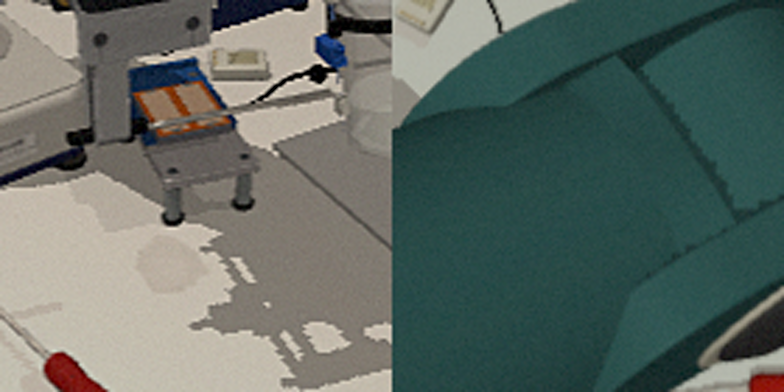

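The carrier lies flat on the blue step with the orange face up, at about (180,105). I'll return the spatula to where it was picked up.

```bash
python3 - <<'E'
from h import *
p=[.48236,-.39727]; R=down(np.radians(10))
robot.move_linear([p[0],p[1]+.02,.17])
robot.move_ptp([*p,.17],R)
robot.move_linear([*p,.035])
print(robot.move_linear([*p,.0198],velocity=.03,threshold=4), robot.get_state()["ee_pos"])
robot.gripper_to(.04)
robot.move_linear([*p,.2]); robot.move_linear([.40,-.40,.25])
s=robot.get_state();print(s["time"],s["opening"],s["force"])
a=cv2.cvtColor(robot.grab_frame("scene"),cv2.COLOR_RGB2BGR)[110:290,195:345]; b=cv2.cvtColor(robot.grab_frame("top"),cv2.COLOR_RGB2BGR)[115:295,165:365]
cv2.imwrite("pics/f1.png",cv2.resize(np.hstack([a,b]),None,fx=2.2,fy=2.2,interpolation=cv2.INTER_CUBIC))
E
```

```text
True [ 0.48221006 -0.39703819  0.01933444]
30.7583 0.03961535651019158 [1.09020103 0.223645   0.68912215]
```

View pics/f1.png

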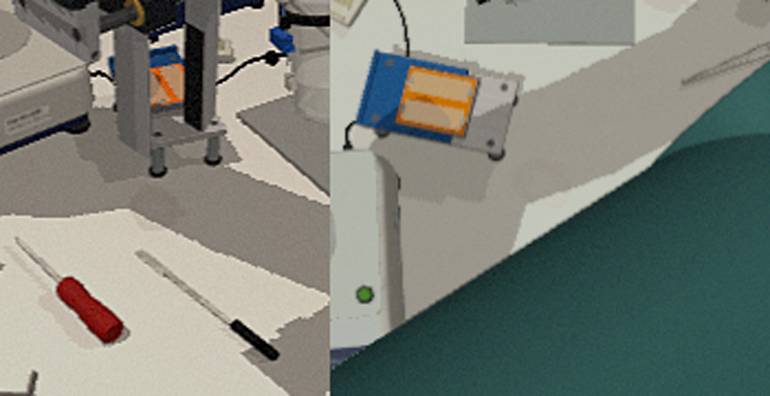

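The carrier lies on the step, orange side up. The spatula is on the table, released, and the screwdriver has not moved.

```bash
python3 -c "
from rig import robot
print(robot.sign_off())"
```

```text
the job is handed in; nothing more can be done
None
```

Job handed in: the carrier was tipped over with the spatula and lies flat, orange face up, on the blue step; the spatula is back on the table, released, and the screwdriver was left where it lay (last images agree; no verdict was returned).

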